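# Make up two specimen kits at the laboratory counter

## Task

Make up the two specimen kits: the teal tray gets the white cup and the yellow-capped jar, the blue tray gets the red-capped jar and the carton with the purple band, each standing upright in a compartment of its own. The white cup is nested in the orange one: free it by twisting it a good 45 degrees in the orange cup as you begin to ease it up, and leave the orange cup in its holder. The green-capped jar belongs to no kit: leave it where it stands.

Things in the scene. Friction and masses are not known exactly. Their poses are not given: they have to be found in the camera images.
- cup_white_band (a point): white tapered open cup, 70 mm high, outer diameter 58 mm at the rim, 44 at the foot. A 14 mm wide rim tab reaches 42 mm from the axis along +x. Nested 2 mm loose in the orange cup, not jammed; its top 42 mm shows above the orange rim. This point: on its axis, 16 mm below its rim, 54 above its foot. Grip here across y (55 mm wide), fingertips no more than 40 mm below the white rim. z up
- cup_orange: orange tapered cup, same shape and size as the white one, loose, standing in a fixed round steel holder (62 mm diameter, 10 mm high, floor 3 mm). Its rim tab points along its -x, at the start just opposite the white cup's tab. Origin: centre of its foot, 3 mm above the counter; z up
- jar_yellow_mid (a point): closed round plastic specimen jar with white body and a yellow cap, 40 mm diameter all the way up, 66 mm high, standing on the counter. This point is its centre, 33 mm above its underside; z up
- jar_red_mid (a point): closed round plastic specimen jar with white body and a red cap, 40 mm diameter all the way up, 66 mm high, standing on the counter. This point is its centre, 33 mm above its underside; z up
- jar_green_mid (a point): closed round plastic specimen jar with white body and a green cap, 40 mm diameter all the way up, 66 mm high, standing on the counter. This point is its centre, 33 mm above its underside; z up. It stays where it is
- carton_mid (a point): small upright closed carton, off-white with a purple band and a purple patch on top, 50 mm along its x, 36 mm along its y, 66 mm high. This point is its centre, 33 mm above its underside; z up
- tray_teal: teal green kit tray, fixed, open, 149 mm (along x) by 76 mm, walls 10 mm high and 3 thick, floor 3 mm thick. A middle wall divides it into two compartments, each 70 x 70 mm inside, centred 36.5 mm from the origin along +x and -x. Origin: centre of its underside, on the counter; z up
- tray_blue: dark blue kit tray, fixed, open, 149 mm (along x) by 76 mm, walls 10 mm high and 3 thick, floor 3 mm thick. A middle wall divides it into two compartments, each 70 x 70 mm inside, centred 36.5 mm from the origin along +x and -x. Origin: centre of its underside, on the counter; z up
Mind the look-alikes: they are no part of the job. Of the things like the tray_blue, leave any that is grey or pink; of the rest the larger one is meant.

How it is judged (in metres and radians):
On the way:
1. the white cup is twisted by more than 0.35 rad against the orange cup while it is still nested in it (lifted less than 30 mm) (angle between the x axis of cup_white_band and the x axis of cup_orange, either way round above 0.35 rad and z of cup_white_band in the frame of cup_orange below 0.126 m and horizontal distance between cup_white_band and cup_orange below 0.012 m).
At the end, for the whole second after the job is handed in: White cup and yellow jar in the teal tray, red jar and carton in the blue one, one per compartment (within 22 mm of its centre along each side), on the floor within 5 mm, upright within 0.12 rad, at rest; green jar within 20 mm and orange cup within 15 mm of their starts, upright (((x of cup_white_band in the frame of tray_teal between 0.0145 and 0.0585 m and y of cup_white_band in the frame of tray_teal between -0.022 and 0.022 m and x of jar_yellow_mid in the frame of tray_teal between -0.0585 and -0.0145 m and y of jar_yellow_mid in the frame of tray_teal between -0.022 and 0.022 m) or (x of cup_white_band in the frame of tray_teal between -0.0585 and -0.0145 m and y of cup_white_band in the frame of tray_teal between -0.022 and 0.022 m and x of jar_yellow_mid in the frame of tray_teal between 0.0145 and 0.0585 m and y of jar_yellow_mid in the frame of tray_teal between -0.022 and 0.022 m)) and ((x of jar_red_mid in the frame of tray_blue between 0.0145 and 0.0585 m and y of jar_red_mid in the frame of tray_blue between -0.022 and 0.022 m and x of carton_mid in the frame of tray_blue between -0.0585 and -0.0145 m and y of carton_mid in the frame of tray_blue between -0.022 and 0.022 m) or (x of jar_red_mid in the frame of tray_blue between -0.0585 and -0.0145 m and y of jar_red_mid in the frame of tray_blue between -0.022 and 0.022 m and x of carton_mid in the frame of tray_blue between 0.0145 and 0.0585 m and y of carton_mid in the frame of tray_blue between -0.022 and 0.022 m)) and z of cup_white_band in the frame of tray_teal between 0.051 and 0.062 m and angle between each of cup_white_band, jar_yellow_mid, jar_red_mid, carton_mid, jar_green_mid, cup_orange's own z axis and vertical below 0.12 rad and z of jar_yellow_mid in the frame of tray_teal between 0.03 and 0.041 m and z of jar_red_mid in the frame of tray_blue between 0.03 and 0.041 m and z of carton_mid in the frame of tray_blue between 0.03 and 0.041 m and linear speed of each of cup_white, jar_yellow, jar_red, carton below 0.02 m/s and distance of jar_green_mid from where it was at the start of the episode below 0.02 m and distance of cup_orange from where it was at the start of the episode below 0.015 m); the robot touches nothing.
It fails at once if the orange cup is pulled up out of its holder (raised more than 12 mm) (height (world z) of cup_orange above 0.015 m).
It fails at once if the green-capped jar is knocked over or carried off (distance of jar_green_mid from where it was at the start of the episode above 0.04 m or angle between jar_green_mid's own z axis and vertical above 0.5 rad).
It also fails if it takes over 109 s, if anything falls off the work surface, if the arm or the gripper's body presses on something with over 40 N, if the wrist force passes 120 N, or if a joint passes its speed limit or range.

## Robot

A 6-joint arm with a two-finger parallel gripper is mounted at the origin on the work surface. World frame = base frame: x ahead of the robot, y to its left, z up, the work surface at z = 0. Lengths are in m, angles in degrees, forces in N, time in s.
With the tool pointing down it reaches from about 0.4 to 0.825 m from the base axis. Payload 7 kg.
Tool frame: the origin (TCP) lies at the centre of the arm's flange, where the gripper is bolted on; the fingertips stand 178 mm ahead of it and the grasp point (between the pads) lies 159 mm ahead of it (r.tips_ahead is the z of the fingertips in the tool frame, in m); z points along the fingers, y is the line along which they close (so a half turn about z gives the same grasp; the last joint's range is limited). The gripper opens to 88 mm and grips with 3 to 60 N. Pads are 19 mm wide; open, the fingers measure 130 mm over their backs; the gripper's body (78 mm by 193 mm) begins 47 mm behind the grasp point.
Start: joints at [-60.269, 20.546, 0.682, 0, -70.136, -16.507], TCP at [0.154, -0.657, 0.405] pointing down, gripper open.
Joint ranges: [-176.03, 176.03], [-82.01, 121.73], [-58.28, 71.71], [-173.87, 95.51], [-174.79, -0.11], [-173.66, 173.66]. Speed limits (degrees/s): [136.94, 136.94, 172.46, 180, 180, 180].

## Interface

Orientations are given as [roll, pitch, yaw] about the fixed x, y, z axes, in that order (R = Rz(yaw) Ry(pitch) Rx(roll)).
In Python, from plant import r gives the robot as it stands. The module is installed in compiled form; this text tells all that it offers.
- The arm moves only by the shell command python3 -m pendant 'ROWS' [FORCE]. ROWS is JSON, a list that holds one entry, the list of rows, each a list of 7 numbers: the shift along the tool's x, y, z in m, then the turn, a rotation vector about the tool's x, y, z in degrees, then the gripper command: -1 is shut, 1 is fully open, values between are in proportion. A call has 1 to 5 rows; each row is the pose to reach, as a shift and turn from the pose commanded when the call began, along the tool's axes at that moment; what a row does not reach only later rows make up. A row lasts 1/10 s, in which the tool goes at most 50 mm and 8.59 degrees, less where a joint would pass 70% of its speed; a pose out of reach is approached as far as the arm can. A call with a gripper value outside its range is refused whole. The fingers move at their own pace and stop on an object; FORCE is the grip in N (left out, the last holds). Time passes only in rows, so rows that repeat a pose let the fingers close. It gives the time, the measured TCP pose, the force, the opening and the grip force at its end, in the units of the state.
- r.get_state(): the state, without advancing time (a new reading comes with each control period).
- r.capture(name): name is "scene" or "top"; returns the picture (384x512x3 uint8, red, green, blue); there is no depth.
- r.camera_params(name): a dict with "fx", "fy", "cx", "cy" (pixels), "dist_coeffs" ([k1, k2, p1, p2, k3] as OpenCV has them; the pictures are not rectified), "R" (3x3) and "t" (3): a world point X has camera coordinates R X + t. Camera axes: x right, y down, z forward; pixel columns grow to the right and rows downward; lengths in m; the calibration is good to about 2 mm. A picture is of the moment at which its call begins. camera_params takes no time and is no camera call.
- r.close_job(): hands the job in; it is judged then, once.
The state is a dict: "time_s": time; "joints": joint angles; "qd": joint speeds; "joint_torque": joint torques, N m; "tcp_pos": TCP position; "eef_rot": TCP orientation; "contact_force": force on the tool from outside, world axes, zero at the start; "moment": the same for the moment, N m; "gripper_width": finger opening in m; "gripper_force": force on a finger pad.
Only numpy, scipy, OpenCV 4.12 (cv2) and the standard library are available. Lean on these libraries where they do the work, as an engineer would, in place of code of your own. Each camera call takes 0.05 s, during which the arm holds its last target. There are 200 camera calls.

## Working session

There is one attempt and no reset: what is moved stays moved. The work goes in short steps, Python scripts to look and compute and a shell command to move; the robot and the scene stay as the last step left them, time stands still between calls to the robot, and variables do not carry over. Pictures are saved under pics/ and viewed, at most 14 in all, crops included, and the job is handed in when it is done.

```bash
mkdir -p pics; python3 - <<'E'
from plant import r
import cv2
for n in("scene","top"):
    im=r.capture(n); cv2.imwrite(f"pics/{n}0.png",cv2.resize(im[...,::-1],(800,600),interpolation=cv2.INTER_CUBIC)); cv2.imwrite(f"pics/raw_{n}0.png",im[...,::-1])
    p=r.camera_params(n); print(n,p)
print(r.get_state())
E
```

```text
scene {'fx': 404.731775332048, 'fy': 404.731775332048, 'cx': 256.08274259436456, 'cy': 198.10208742080442, 'dist_coeffs': array([-0.12157573,  0.        ,  0.        ,  0.        ,  0.        ]), 'R': array([[-0.21375456,  0.97663517,  0.02219776],
       [ 0.61880232,  0.15294911, -0.77051299],
       [-0.75590521, -0.15096464, -0.63703767]]), 't': array([ 0.03023428, -0.21961967,  1.40194026])}
top {'fx': 478.7631336261888, 'fy': 478.7631336261888, 'cx': 251.45199246827184, 'cy': 188.10886535741565, 'dist_coeffs': array([0.06878738, 0.        , 0.        , 0.        , 0.        ]), 'R': array([[-0.01323116, -0.99983197, -0.01268707],
       [-0.99248105,  0.01467582, -0.12151537],
       [ 0.12168115,  0.01098389, -0.99250847]]), 't': array([0.06974651, 0.4440496 , 1.5522183 ])}
{'time_s': 0.1, 'joints': array([-6.02708221e+01,  2.05846349e+01,  6.39833692e-01, -1.48125827e-02,
       -7.01344965e+01, -1.65096072e+01]), 'qd': array([-0.00055343, -0.16554974,  0.17431876, -0.02227774, -0.03223175,
       -0.04728775]), 'joint_torque': array([-1.75230922e-03, -5.84162772e+01,  2.93752116e+01,  7.01553941e+00,
        1.01886241e-02, -8.06606204e-05]), 'tcp_pos': array([ 0.15434363, -0.65694602,  0.40386198]), 'eef_rot': array([ 1.79920014e+02, -9.18460980e-03, -1.66785466e+02]), 'contact_force': array([-0.99526317,  0.20352041, -0.05221916]), 'moment': array([-0.00924272, -0.02434864,  0.00674176]), 'gripper_force': 0.0, 'gripper_width': 0.08772220472913039}
```

View pics/scene0.png

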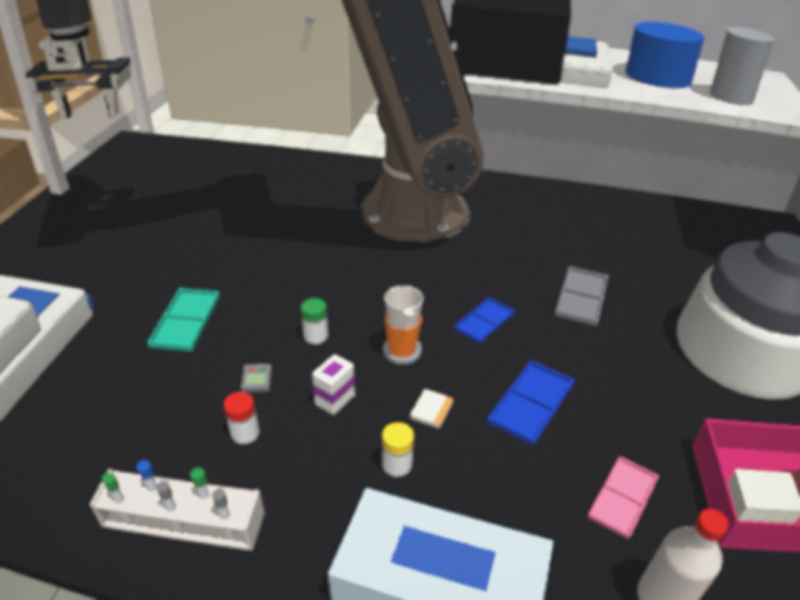

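View pics/top0.png

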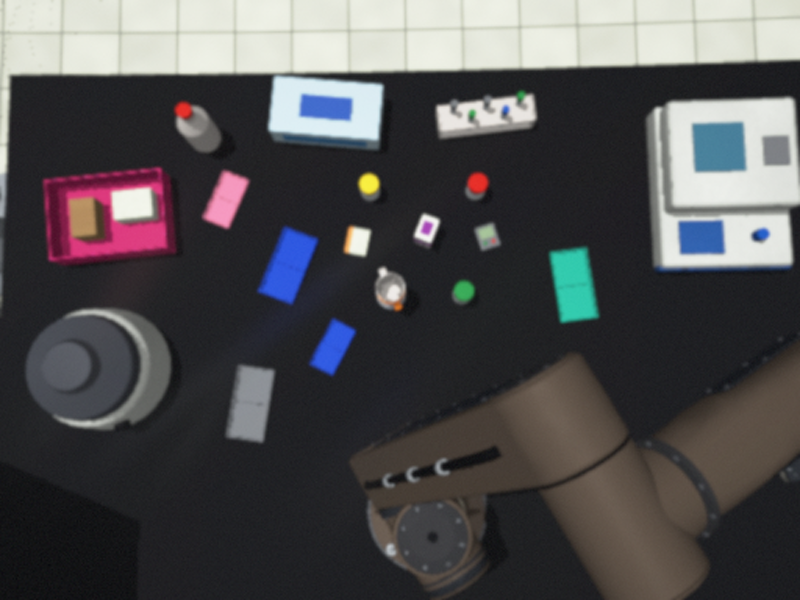

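Scene: the white cup in the orange one is at (403,320), yellow jar (398,450), red jar (241,417), green jar (315,320), carton (334,383), teal tray (184,319).
The tray_blue candidates in the top view are small blue (333,347), large blue (288,265), grey (250,403) and pink (226,199). Grey and pink are excluded, so the larger blue one at (288,265) is meant. The crop should confirm it.

```bash
cat > h.py <<'E'
import numpy as np, cv2
from plant import r
def ray(n,u,v):
    p=r.camera_params(n);K=np.array([[p['fx'],0,p['cx']],[0,p['fy'],p['cy']],[0,0,1]])
    x=cv2.undistortPoints(np.array([[[u,v]]],float),K,p['dist_coeffs'])[0,0]
    R=np.array(p['R']);return -R.T@p['t'],R.T@np.array([x[0],x[1],1])
def atz(n,u,v,z):
    o,d=ray(n,u,v);return (o+d*(z-o[2])/d[2])[:2]
def proj(n,X):
    p=r.camera_params(n);K=np.array([[p['fx'],0,p['cx']],[0,p['fy'],p['cy']],[0,0,1]])
    return cv2.projectPoints(np.array(X,float).reshape(-1,3),cv2.Rodrigues(np.array(p['R']))[0],np.array(p['t']),K,p['dist_coeffs'])[0][:,0]
E
python3 - <<'E'
import cv2
a=cv2.imread("pics/raw_top0.png"); cv2.imwrite("pics/tc.png",cv2.resize(a[100:250,155:395],None,fx=10/3,fy=10/3,interpolation=cv2.INTER_CUBIC))
a=cv2.imread("pics/raw_scene0.png"); cv2.imwrite("pics/sc.png",cv2.resize(a[170:310,135:375],None,fx=10/3,fy=10/3,interpolation=cv2.INTER_CUBIC))
E
```

```text
(no output)
```

View pics/tc.png

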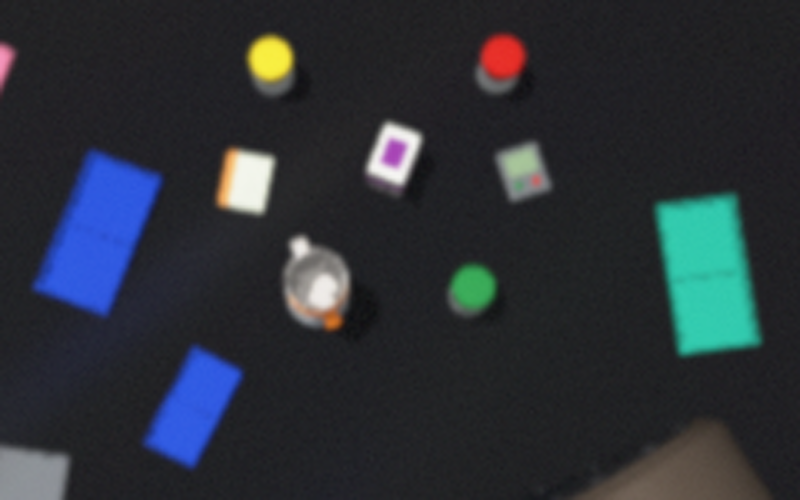

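View pics/sc.png

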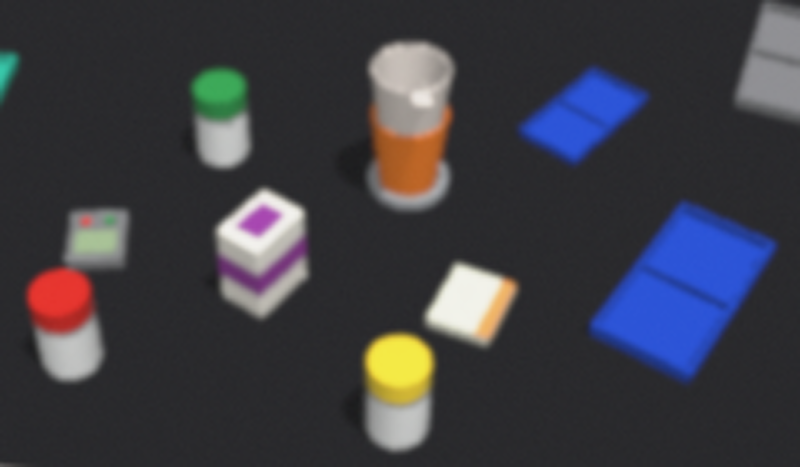

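The crop confirms it: the large blue tray spans (33..162, 150..315) and the small one (143..243, 346..468). The cup tab is at (299,246) and the orange tab at (332,320).

```bash
python3 - <<'E'
from h import *
T=lambda u,v:((u+.5)*.3-.5+155,(v+.5)*.3-.5+100)
S=lambda u,v:((u+.5)*.3-.5+135,(v+.5)*.3-.5+170)
def two(name,t,s,z):
    a=atz('top',*T(*t),z);b=atz('scene',*S(*s),z);print(name,a.round(4),b.round(4),np.hypot(*(a)).round(3))
two('yel',(270,58),(399,361),.066);two('red',(502,56),(61,296),.066);two('grn',(473,287),(220,90),.066);two('cup',(317,279),(411,72),.115)
print('wtab',atz('top',*T(299,246),.113),'otab',atz('top',*T(332,320),.071), 'wtab s',atz('scene',*S(424,98),.113))
def quad(n,pts,f,cam,z):
    P=np.array([atz(cam,*f(*p),z) for p in pts]);c=P.mean(0);e=np.roll(P,-1,0)-P
    L=np.hypot(*e.T);i=[np.degrees(np.arctan2(x[1],x[0])) for x in e];print(n,cam,c.round(4),'len',L.round(4),'ang',np.round(i,1))
quad('blue',[(90,150),(162,176),(107,315),(33,290)],T,'top',.01)
quad('blue',[(683,201),(777,243),(689,381),(590,328)],S,'scene',.008)
quad('teal',[(655,203),(736,194),(761,345),(680,355)],T,'top',.01)
quad('carton',[(387,122),(423,136),(402,186),(367,173)],T,'top',.066)
quad('carton',[(265,188),(305,211),(262,246),(217,230)],S,'scene',.066)
E
```

```text
yel [0.6754 0.1117] [0.676  0.1118] 0.685
red [ 0.6734 -0.1157] [ 0.676  -0.1129] 0.683
grn [ 0.4458 -0.082 ] [ 0.4506 -0.0788] 0.453
cup [0.4493 0.0677] [0.454  0.0704] 0.454
wtab [0.48108054 0.08420406] otab [0.41519807 0.05440303] wtab s [0.47820248 0.08508098]
blue top [0.5138 0.2888] len [0.0779 0.1509 0.0786 0.1528] ang [-110.9  158.6   70.5  -21.7]
blue scene [0.5143 0.2893] len [0.0782 0.1569 0.0776 0.1541] ang [  68.   -21.5 -114.1  158.7]
teal top [ 0.4626 -0.32  ] len [0.081  0.1529 0.0801 0.1542] ang [ -84.5 -173.3   96.4    7. ]
carton top [ 0.5774 -0.009 ] len [0.0378 0.0536 0.0364 0.0543] ang [-112.6  156.5   68.4  -22. ]
carton scene [ 0.576  -0.0066] len [0.037  0.0436 0.0349 0.0515] ang [  65.2  -26.  -101.8  157.5]
```

```bash
cat > to.py <<'E'
# tool-frame shift/turn to successive grasp-point targets  x,y,z,yaw
import sys; from h import *
from scipy.spatial.transform import Rotation as Ro
s=r.get_state(); R=Ro.from_euler('xyz',s['eef_rot'],degrees=True); p=np.array(s['tcp_pos'])
for a in sys.argv[1:]:
    x,y,z,w=map(float,a.split(','));q=np.array([x,y,z+.159]);Q=Ro.from_euler('xyz',[180,0,w],degrees=True)
    print(a,'shift',R.inv().apply(q-p).round(4),'turn',(R.inv()*Q).as_rotvec(degrees=True).round(2)); p,R=q,Q
print('t',s['time_s'],'rot',s['eef_rot'].round(2),'grasp',(s['tcp_pos']-[0,0,.159]).round(4),'w',s['gripper_width'].round(4),'q6',s['joints'][5].round(1))
E
python3 to.py 0.43,-0.33,0.19,-166.8 0.451,0.069,0.19,-155
```

```text
0.43,-0.33,0.19,-166.8 shift [-0.3431  0.2552  0.0552] turn [ 0.08 -0.01  0.01]
0.451,0.069,0.19,-155 shift [-0.1116  0.3837  0.    ] turn [  0.    0.  -11.8]Traceback (most recent call last):
  File "to.py", line 8, in <module>
    print('t',s['time_s'],'rot',s['eef_rot'].round(2),'grasp',(s['tcp_pos']-[0,0,.159]).round(4),'w',s['gripper_width'].round(4),'q6',s['joints'][5].round(1))
                                                                                                     ^^^^^^^^^^^^^^^^^^^^^^^^
AttributeError: 'float' object has no attribute 'round'
```

```bash
sed -i "s/s\['gripper_width'\].round(4)/round(s['gripper_width'],4)/" to.py
python3 -m pendant '[[[-0.17,0.128,0.027,0,0,0,1],[-0.17,0.128,0.027,0,0,0,1],[-0.17,0.128,0.027,0,0,0,1],[-0.17,0.128,0.027,0,0,0,1],[-0.17,0.128,0.027,0,0,0,1]]]' 20
python3 -m pendant '[[[-0.173,0.128,0.028,0,0,0,1],[-0.173,0.128,0.028,0,0,0,1],[-0.173,0.128,0.028,0,0,0,1],[-0.173,0.128,0.028,0,0,0,1],[-0.173,0.128,0.028,0,0,0,1]]]'
python3 to.py 0.451,0.069,0.19,-155
```

```text
time_s: 0.6
tcp_pos: [0.2924, -0.4905, 0.377]
eef_rot: [179.9, 0.0, -166.6]
contact_force: [-0.4, -0.6, 1.0]
gripper_width: 0.0877
gripper_force: 0.0
time_s: 1.1
tcp_pos: [0.4316, -0.3268, 0.349]
eef_rot: [180.0, -0.0, -166.6]
contact_force: [-0.2, -0.7, 0.5]
gripper_width: 0.0875
gripper_force: 0.0
0.451,0.069,0.19,-155 shift [-1.104e-01  3.806e-01  2.000e-04] turn [ 3.000e-02 -1.000e-02 -1.163e+01]
t 1.1 rot [ 1.7997e+02 -1.0000e-02 -1.6663e+02] grasp [ 0.4316 -0.3268  0.19  ] w 0.0875 q6 -60.2
```

```bash

python3 -m pendant '[[[-0.055,0.19,0,0,0,0,1],[-0.055,0.19,0,0,0,0,1],[-0.055,0.19,0,0,0,0,1],[-0.055,0.19,0,0,0,0,1],[-0.055,0.19,0,0,0,0,1]]]' >/dev/null
python3 -m pendant '[[[-0.055,0.19,0,0,0,-11.6,1],[-0.055,0.19,0,0,0,-11.6,1],[-0.055,0.19,0,0,0,-11.6,1],[-0.055,0.19,0,0,0,-11.6,1],[-0.055,0.19,0,0,0,-11.6,1]]]'
python3 to.py 0.451,0.069,0.19,-155
python3 - <<'E'
from h import *
a=r.capture("scene")[...,::-1]; cv2.imwrite("pics/s1.png",cv2.resize(a[140:260,185:345],None,fx=4,fy=4,interpolation=cv2.INTER_CUBIC))
E
```

```text
time_s: 2.1
tcp_pos: [0.4506, 0.0696, 0.3499]
eef_rot: [180.0, 0.1, -154.9]
contact_force: [0.3, -0.0, 0.0]
gripper_width: 0.0878
gripper_force: 0.0
0.451,0.069,0.19,-155 shift [-0.0001 -0.0007  0.0009] turn [0.   0.07 0.09]
t 2.1 rot [ 1.8000e+02  7.0000e-02 -1.5491e+02] grasp [0.4506 0.0696 0.1909] w 0.0878 q6 -98.6
```

View pics/s1.png

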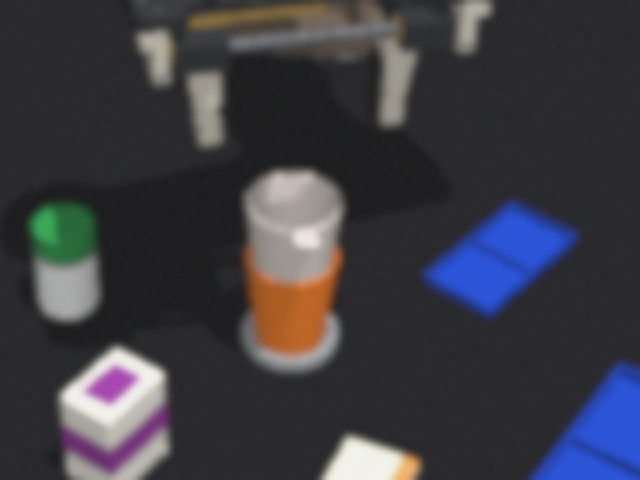

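```bash

python3 -m pendant '[[[0,0,0.045,0,0,0,1],[0,-0.0005,0.08,0,0,0,1],[0,-0.0005,0.091,0,0,0,1],[0,-0.0005,0.091,0,0,0,1],[0,-0.0005,0.091,0,0,0,1]]]' 12
python3 -m pendant '[[[0,0,0,0,0,0,0.1],[0,0,0,0,0,0,0.1],[0,0,0,0,0,0,-0.2],[0,0,0,0,0,0,-0.2],[0,0,0,0,0,0,-0.2]]]' 12
python3 -m pendant '[[[0,0,0,0,0,0,-1],[0,0,0,0,0,0,-1],[0,0,0,0,0,0,-1],[0,0,0,0,0,0,-1],[0,0,0,0,0,0,-1]]]' 12
python3 to.py
```

```text
time_s: 2.65
tcp_pos: [0.4508, 0.0649, 0.2597]
eef_rot: [-180.0, 0.1, -155.2]
contact_force: [1.1, 0.2, 0.5]
gripper_width: 0.0877
gripper_force: 0.0
time_s: 3.15
tcp_pos: [0.4502, 0.0653, 0.259]
eef_rot: [180.0, 0.0, -155.2]
contact_force: [-0.8, 0.8, 2.3]
gripper_width: 0.0577
gripper_force: 12.0
time_s: 3.65
tcp_pos: [0.4503, 0.0654, 0.2589]
eef_rot: [-180.0, 0.0, -155.2]
contact_force: [-1.1, 0.5, 4.5]
gripper_width: 0.0573
gripper_force: 12.0
t 3.65 rot [-1.8000e+02  4.0000e-02 -1.5517e+02] grasp [0.4503 0.0654 0.0999] w 0.0573 q6 -98.4
```

```bash

python3 -m pendant '[[[0,0,-0.001,0,0,-5,-1],[0,0,-0.001,0,0,-10,-1],[0,0,-0.002,0,0,-15,-1],[0,0,-0.003,0,0,-20,-1],[0,0,-0.003,0,0,-25,-1]]]' 16
python3 -m pendant '[[[0,0,-0.001,0,0,-5,-1],[0,0,-0.001,0,0,-10,-1],[0,0,-0.002,0,0,-15,-1],[0,0,-0.003,0,0,-20,-1],[0,0,-0.003,0,0,-25,-1]]]'
python3 -m pendant '[[[0,0,0,0,0,-2,-1],[0,0,-0.001,0,0,-4,-1],[0,0,-0.002,0,0,-4,-1]]]'
python3 to.py
python3 - <<'E'
from h import *
a=r.capture("scene")[...,::-1]; cv2.imwrite("pics/s2.png",cv2.resize(a[140:260,185:345],None,fx=4,fy=4,interpolation=cv2.INTER_CUBIC))
E
```

```text
time_s: 4.15
tcp_pos: [0.4498, 0.065, 0.2613]
eef_rot: [180.0, -0.1, -130.0]
contact_force: [0.2, 0.8, -0.7]
gripper_width: 0.0571
gripper_force: 16.0
time_s: 4.65
tcp_pos: [0.4498, 0.0651, 0.2643]
eef_rot: [180.0, -0.0, -105.0]
contact_force: [0.2, -0.2, 0.3]
gripper_width: 0.0574
gripper_force: 16.0
time_s: 4.95
tcp_pos: [0.4498, 0.065, 0.2662]
eef_rot: [179.9, -0.0, -101.2]
contact_force: [-0.1, 0.5, -1.4]
gripper_width: 0.057
gripper_force: 16.0
t 4.95 rot [ 1.7995e+02 -4.0000e-02 -1.0116e+02] grasp [0.4498 0.065  0.1072] w 0.057 q6 -44.3
```

View pics/s2.png

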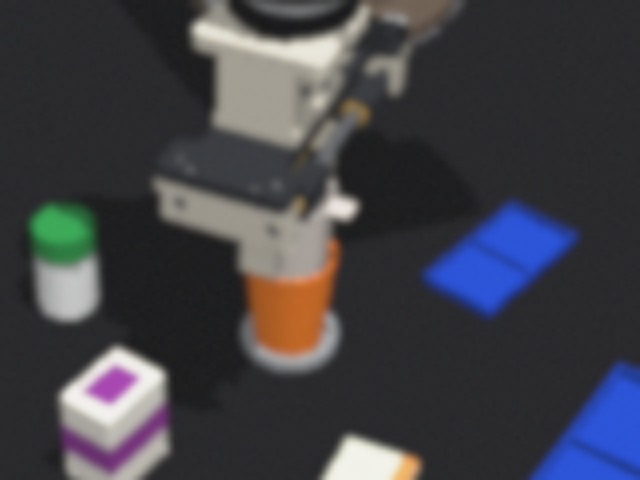

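The white tab now points right (343,207). No orange tab shows on the left, where it would be around (222,265) if the orange cup had turned too, so the twist was relative. Next I ease the cup up.

```bash

python3 -m pendant '[[[0,0,-0.004,0,0,0,-1],[0,0,-0.008,0,0,0,-1],[0,0,-0.012,0,0,0,-1],[0,0,-0.016,0,0,0,-1],[0,0,-0.02,0,0,0,-1]]]'
python3 -m pendant '[[[0,0,-0.01,0,0,0,-1],[0,0,-0.025,0,0,0,-1],[0,0,-0.045,0,0,0,-1],[0,0,-0.06,0,0,0,-1],[0,0,-0.075,0,0,0,-1]]]'
python3 to.py 0.4498,-0.13,0.2,-137 0.4264,-0.3243,0.2,-173.3
python3 - <<'E'
from h import *
a=r.capture("scene")[...,::-1]; cv2.imwrite("pics/s3.png",cv2.resize(a[120:260,185:345],None,fx=4,fy=4,interpolation=cv2.INTER_CUBIC))
E
```

```text
time_s: 5.5
tcp_pos: [0.4501, 0.0652, 0.2871]
eef_rot: [-180.0, 0.0, -101.2]
contact_force: [0.9, -0.4, 0.9]
gripper_width: 0.057
gripper_force: 16.0
time_s: 6.0
tcp_pos: [0.45, 0.0652, 0.3632]
eef_rot: [-180.0, 0.0, -101.2]
contact_force: [-0.4, -0.1, -1.0]
gripper_width: 0.0572
gripper_force: 16.0
0.4498,-0.13,0.2,-137 shift [ 0.1915 -0.0376  0.0041] turn [-2.000e-02  4.000e-02  3.582e+01]
0.4264,-0.3243,0.2,-173.3 shift [ 0.1496 -0.1261 -0.    ] turn [-0.  -0.  36.3]
t 6.0 rot [-1.7996e+02  3.0000e-02 -1.0118e+02] grasp [0.45   0.0652 0.2042] w 0.0572 q6 -44.4
```

View pics/s3.png

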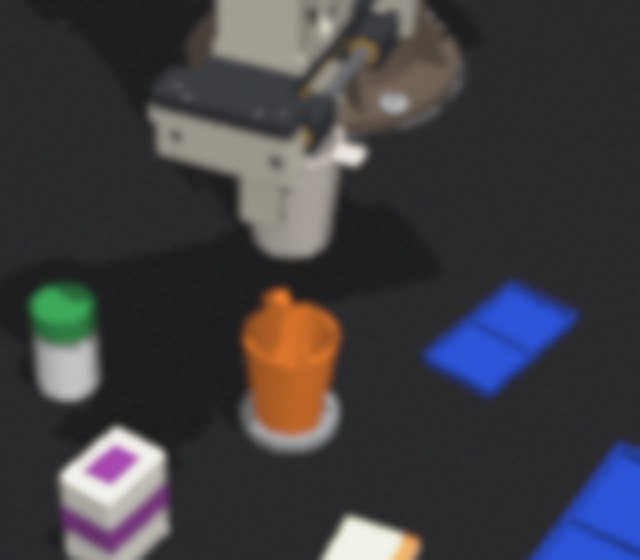

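White cup is free at (290,230) and upright; the orange cup stands in its holder with its tab unmoved at (280,297).

```bash

python3 -m pendant '[[[0.19,-0.037,0,0,0,36,-1],[0.19,-0.037,0,0,0,36,-1],[0.19,-0.037,0,0,0,36,-1],[0.19,-0.037,0,0,0,36,-1],[0.19,-0.037,0,0,0,36,-1]]]' >/dev/null
python3 -m pendant '[[[0.15,-0.126,0,0,0,36,-1],[0.15,-0.126,0,0,0,36,-1],[0.15,-0.126,0,0,0,36,-1],[0.15,-0.126,0,0,0,36,-1],[0.15,-0.126,0,0,0,36,-1]]]' >/dev/null
python3 -m pendant '[[[0,0,0,0,0,0,-1],[0,0,0,0,0,0,-1]]]' >/dev/null
python3 to.py 0.4264,-0.3243,0.059,-173.3
python3 - <<'E'
from h import *
a=r.capture("top")[...,::-1]; cv2.imwrite("pics/t4.png",cv2.resize(a[130:250,310:470],None,fx=4,fy=4,interpolation=cv2.INTER_CUBIC))
E
```

```text
0.4264,-0.3243,0.059,-173.3 shift [-0.0009 -0.0024  0.1437] turn [ 0.01 -0.    0.24]
t 7.25 rot [ 179.99   -0.   -173.06] grasp [ 0.4253 -0.3221  0.2027] w 0.0572 q6 -67.0
```

View pics/t4.png

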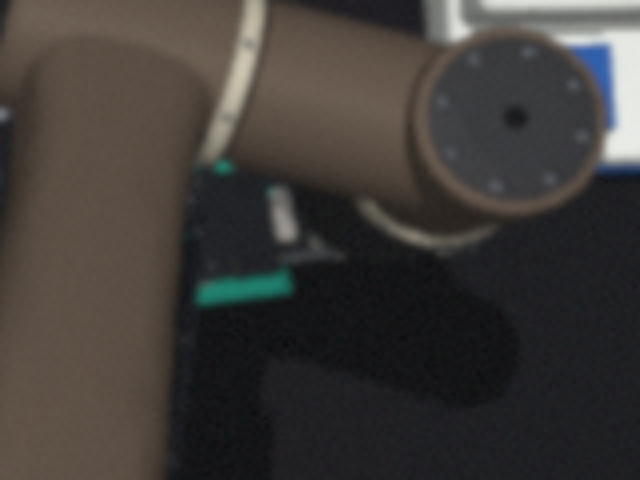

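The arm hides the tray from the top camera; only its near edge shows, around (245,290). I'll check the tray centre with the scene picture instead (corners (182,289), (219,292), (193,349), (149,346)), then lower the cup.

```bash
python3 -c "
from h import *
P=np.array([atz('scene',u*.64,v*.64,.01) for u,v in [(182,289),(219,292),(193,349),(149,346)]]);print(P.mean(0))"
python3 -m pendant '[[[-0.001,-0.0024,0.045,0,0,0,-1],[-0.001,-0.0024,0.09,0,0,0,-1],[-0.001,-0.0024,0.12,0,0,0,-1],[-0.001,-0.0024,0.134,0,0,0,-1],[-0.001,-0.0024,0.134,0,0,0,-1]]]'
python3 -m pendant '[[[0,0,0.003,0,0,0,-1],[0,0,0.006,0,0,0,-1],[0,0,0.009,0,0,0,-1],[0,0,0.009,0,0,0,-1]]]'
python3 to.py
```

```text
[ 0.46692385 -0.3116861 ]
time_s: 7.8
tcp_pos: [0.4262, -0.3234, 0.2258]
eef_rot: [179.9, -0.2, -173.0]
contact_force: [-0.6, 0.6, -0.7]
gripper_width: 0.0577
gripper_force: 16.0
time_s: 8.2
tcp_pos: [0.4265, -0.3249, 0.219]
eef_rot: [-180.0, 0.0, -173.2]
contact_force: [0.2, 0.1, -0.8]
gripper_width: 0.057
gripper_force: 16.0
t 8.2 rot [-1.7999e+02  4.0000e-02 -1.7317e+02] grasp [ 0.4265 -0.3249  0.06  ] w 0.057 q6 -66.8
```

```bash

python3 -m pendant '[[[0,0,0.001,0,0,0,-1],[0,0,0.002,0,0,0,-1],[0,0,0.002,0,0,0,-1]]]'
python3 -m pendant '[[[0,0,0,0,0,0,0.6],[0,0,0,0,0,0,0.8],[0,0,0,0,0,0,0.8],[0,0,0,0,0,0,0.8],[0,0,0,0,0,0,0.8]]]'
python3 -m pendant '[[[0,0,-0.02,0,0,0,0.8],[0,0,-0.05,0,0,0,1],[0,0,-0.09,0,0,0,1],[0,0,-0.13,0,0,0,1],[0,0,-0.13,0,0,0,1]]]'
python3 to.py 0.55,-0.11,0.19,-173.3 0.6757,0.1118,0.19,-173.3
python3 - <<'E'
from h import *
a=r.capture("scene")[...,::-1]; cv2.imwrite("pics/s5.png",cv2.resize(a[150:250,70:230],None,fx=4,fy=4,interpolation=cv2.INTER_CUBIC))
E
```

```text
time_s: 8.5
tcp_pos: [0.4268, -0.3251, 0.2173]
eef_rot: [-180.0, 0.1, -173.2]
contact_force: [0.6, 1.8, 4.3]
gripper_width: 0.0568
gripper_force: 16.0
time_s: 9.0
tcp_pos: [0.4264, -0.325, 0.2166]
eef_rot: [180.0, -0.0, -173.2]
contact_force: [-0.0, -0.4, -0.8]
gripper_width: 0.0788
gripper_force: 0.0
time_s: 9.5
tcp_pos: [0.4279, -0.3258, 0.3524]
eef_rot: [-179.7, 0.5, -173.1]
contact_force: [0.4, 0.1, -0.2]
gripper_width: 0.0874
gripper_force: 0.0
0.55,-0.11,0.19,-173.3 shift [-0.147   0.1996  0.0035] turn [-0.3   0.46  0.18]
0.6757,0.1118,0.19,-173.3 shift [-0.1507  0.2056  0.    ] turn [0. 0. 0.]
t 9.5 rot [-179.7     0.46 -173.12] grasp [ 0.4279 -0.3258  0.1934] w 0.0874 q6 -66.8
```

View pics/s5.png

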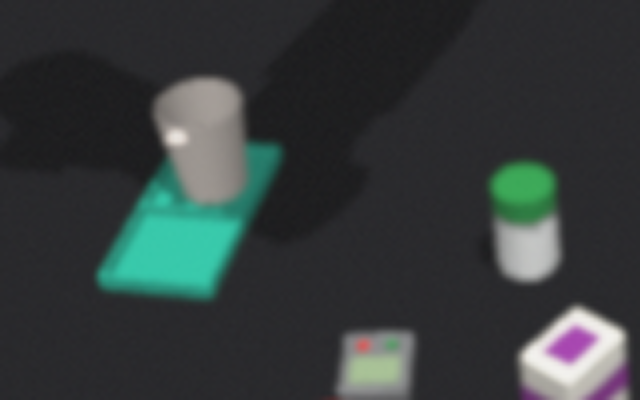

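```bash
python3 -c "
from h import *
f=lambda u,v:(70+u/4,150+v/4)
for n,u,v,z in [('rim',200,104,.073),('footfront',213,206,.003),('footL',186,188,.003),('footR',244,188,.003),('c near L',99,275,.01),('c near R',212,289,.01),('c far R',282,146,.01),('divR',240,216,.01),('divL',150,210,.01)]: print(n,atz('scene',*f(u,v),z).round(4))
g=lambda X:((proj('scene',X)-[70,150])*4).round(0)
a=np.radians(6.7);c=np.array([.4626,-.32])
R=np.array([[np.cos(a),-np.sin(a)],[np.sin(a),np.cos(a)]])
print(g([[*(c+R@[sx*.0745,sy*.038]),.01] for sx,sy in [(1,-1),(1,1),(-1,1),(0,1),(0,-1)]]))
"

```

```text
rim [ 0.4273 -0.3165]
footfront [ 0.4503 -0.3093]
footL [ 0.437  -0.3371]
footR [ 0.427  -0.2969]
c near L [ 0.5404 -0.346 ]
c near R [ 0.5342 -0.2667]
c far R [ 0.3844 -0.2863]
divR [ 0.4628 -0.2812]
divL [ 0.4721 -0.345 ]
[[ 94. 275.]
 [204. 285.]
 [276. 145.]
 [242. 211.]
 [137. 203.]]
```

The white cup stands upright in the far teal compartment, about −35 mm along the tray from its centre, which is on target. Next the yellow jar.

```bash

python3 -m pendant '[[[-0.148,0.201,0.003,0,0,0,1],[-0.148,0.201,0.003,0,0,0,1],[-0.148,0.201,0.003,0,0,0,1],[-0.148,0.201,0.003,0,0,0,1],[-0.148,0.201,0.003,0,0,0,1]]]' >/dev/null
python3 -m pendant '[[[-0.15,0.205,0,0,0,0,1],[-0.15,0.205,0,0,0,0,1],[-0.15,0.205,0,0,0,0,1],[-0.15,0.205,0,0,0,0,1],[-0.15,0.205,0,0,0,0,1]]]' >/dev/null
python3 -m pendant '[[[0,0,0,0,0,0,1],[0,0,0,0,0,0,1],[0,0,0,0,0,0,1]]]' >/dev/null
python3 to.py 0.6757,0.1118,0.04,-173.3
```

```text
0.6757,0.1118,0.04,-173.3 shift [-0.0046  0.0018  0.1434] turn [-0.03 -0.12  0.11]
t 10.85 rot [-1.7997e+02 -1.2000e-01 -1.7319e+02] grasp [0.6717 0.1095 0.1834] w 0.0875 q6 -108.8
```

```bash

python3 -m pendant '[[[-0.0045,0.002,0.045,0,0,0,1],[-0.0045,0.002,0.09,0,0,0,1],[-0.0045,0.002,0.125,0,0,0,1],[-0.0045,0.002,0.144,0,0,0,1],[-0.0045,0.002,0.144,0,0,0,1]]]'
python3 to.py 0.6757,0.1118,0.04,-173.3
python3 -m pendant '[[[0,0,0,0,0,0,0.2],[0,0,0,0,0,0,-0.2],[0,0,0,0,0,0,-1],[0,0,0,0,0,0,-1],[0,0,0,0,0,0,-1]]]' 20
python3 -m pendant '[[[0,0,0,0,0,0,-1],[0,0,0,0,0,0,-1],[0,0,0,0,0,0,-1]]]' 20
python3 to.py
```

```text
time_s: 11.35
tcp_pos: [0.6747, 0.1106, 0.1964]
eef_rot: [-179.9, -0.3, -173.3]
contact_force: [0.3, -1.0, 0.9]
gripper_width: 0.0874
gripper_force: 0.0
0.6757,0.1118,0.04,-173.3 shift [-0.0011  0.0011 -0.0026] turn [-0.08 -0.34 -0.  ]
t 11.35 rot [-179.92   -0.34 -173.3 ] grasp [0.6747 0.1106 0.0374] w 0.0874 q6 -108.9
time_s: 11.85
tcp_pos: [0.6765, 0.1127, 0.2005]
eef_rot: [180.0, 0.1, -173.2]
contact_force: [0.8, 0.1, -0.1]
gripper_width: 0.0535
gripper_force: 0.0
time_s: 12.15
tcp_pos: [0.6764, 0.1126, 0.1999]
eef_rot: [-180.0, 0.0, -173.2]
contact_force: [-0.4, -0.3, 2.6]
gripper_width: 0.0399
gripper_force: 20.0
t 12.15 rot [-1.8000e+02  1.0000e-02 -1.7317e+02] grasp [0.6764 0.1126 0.0409] w 0.0399 q6 -108.9
```

```bash

python3 -m pendant '[[[0,0,-0.03,0,0,0,-1],[0,0,-0.07,0,0,0,-1],[0,0,-0.12,0,0,0,-1],[0,0,-0.12,0,0,0,-1],[0,0,-0.12,0,0,0,-1]]]'
python3 to.py 0.588,-0.1,0.161,-173.3 0.4988,-0.3157,0.161,-173.3
```

```text
time_s: 12.65
tcp_pos: [0.6765, 0.1127, 0.3213]
eef_rot: [179.9, 0.2, -173.2]
contact_force: [-0.4, 0.2, -1.2]
gripper_width: 0.0396
gripper_force: 20.0
0.588,-0.1,0.161,-173.3 shift [ 0.1131 -0.2007  0.0008] turn [0.07 0.17 0.12]
0.4988,-0.3157,0.161,-173.3 shift [ 0.1138 -0.2038 -0.    ] turn [0. 0. 0.]
t 12.65 rot [ 1.7993e+02  1.7000e-01 -1.7318e+02] grasp [0.6765 0.1127 0.1623] w 0.0396 q6 -108.9
```

```bash

python3 -m pendant '[[[0.113,-0.2,0,0,0,0,-1],[0.113,-0.2,0,0,0,0,-1],[0.113,-0.2,0,0,0,0,-1],[0.113,-0.2,0,0,0,0,-1],[0.113,-0.2,0,0,0,0,-1]]]' >/dev/null
python3 -m pendant '[[[0.114,-0.204,0,0,0,0,-1],[0.114,-0.204,0,0,0,0,-1],[0.114,-0.204,0,0,0,0,-1],[0.114,-0.204,0,0,0,0,-1],[0.114,-0.204,0,0,0,0,-1]]]' >/dev/null
python3 -m pendant '[[[0,0,0,0,0,0,-1],[0,0,0,0,0,0,-1],[0,0,0,0,0,0,-1]]]' >/dev/null
python3 to.py 0.4988,-0.3157,0.0455,-173.3
```

```text
0.4988,-0.3157,0.0455,-173.3 shift [ 1.000e-04 -8.000e-04  1.142e-01] turn [ 0.05 -0.08  0.13]
t 13.95 rot [ 1.7995e+02 -8.0000e-02 -1.7317e+02] grasp [ 0.499  -0.315   0.1597] w 0.0396 q6 -69.9
```

```bash

python3 -m pendant '[[[0,0,0.04,0,0,0,-1],[0,0,0.075,0,0,0,-1],[0,0,0.1,0,0,0,-1],[0,0,0.113,0,0,0,-1],[0,0,0.113,0,0,0,-1]]]' >/dev/null
python3 -m pendant '[[[0,0,0.001,0,0,0,-1],[0,0,0.001,0,0,0,-1],[0,0,0.001,0,0,0,-1]]]'
python3 to.py
```

```text
time_s: 14.75
tcp_pos: [0.4994, -0.3156, 0.2069]
eef_rot: [-180.0, 0.1, -173.2]
contact_force: [-0.1, -0.0, -0.6]
gripper_width: 0.0396
gripper_force: 20.0
t 14.75 rot [-1.7995e+02  1.1000e-01 -1.7316e+02] grasp [ 0.4994 -0.3156  0.0479] w 0.0396 q6 -69.8
```

```bash

python3 -m pendant '[[[0,0,0.002,0,0,0,-1],[0,0,0.003,0,0,0,-1],[0,0,0.004,0,0,0,-1],[0,0,0.004,0,0,0,-1]]]'
python3 -m pendant '[[[0,0,0,0,0,0,0.2],[0,0,0,0,0,0,0.7],[0,0,0,0,0,0,0.7],[0,0,0,0,0,0,0.7],[0,0,0,0,0,0,0.7]]]'
python3 -m pendant '[[[0,0,-0.02,0,0,0,0.7],[0,0,-0.05,0,0,0,1],[0,0,-0.09,0,0,0,1],[0,0,-0.13,0,0,0,1],[0,0,-0.13,0,0,0,1]]]'
python3 to.py 0.6745,-0.1145,0.175,-178 0.6745,-0.1145,0.04,-178
```

```text
time_s: 15.15
tcp_pos: [0.4991, -0.3156, 0.2028]
eef_rot: [-180.0, 0.0, -173.2]
contact_force: [-1.8, 2.6, 9.5]
gripper_width: 0.0394
gripper_force: 20.0
time_s: 15.65
tcp_pos: [0.499, -0.3156, 0.2015]
eef_rot: [180.0, -0.0, -173.2]
contact_force: [-0.1, -0.2, -0.2]
gripper_width: 0.0723
gripper_force: 0.0
time_s: 16.15
tcp_pos: [0.5005, -0.3163, 0.3378]
eef_rot: [-179.7, 0.5, -173.1]
contact_force: [-0.2, -0.1, 0.3]
gripper_width: 0.0873
gripper_force: 0.0
0.6745,-0.1145,0.175,-178 shift [-0.1968  0.1795  0.0046] turn [-0.26  0.49  4.88]
0.6745,-0.1145,0.04,-178 shift [ 0.    -0.     0.135] turn [0. 0. 0.]
t 16.15 rot [-179.72    0.48 -173.11] grasp [ 0.5005 -0.3163  0.1788] w 0.0873 q6 -69.8
```

Yellow jar placed. Next the red jar.

```bash

python3 -m pendant '[[[-0.098,0.09,0.003,0,0,0,1],[-0.197,0.18,0.003,0,0,0,1],[-0.197,0.18,0.003,0,0,0,1],[-0.197,0.18,0.003,0,0,0,1],[-0.197,0.18,0.003,0,0,0,1]]]' >/dev/null
python3 -m pendant '[[[0,0,0,0,0,0,1],[0,0,0,0,0,0,1],[0,0,0,0,0,0,1]]]' >/dev/null
python3 to.py 0.6745,-0.1145,0.04,-173.2
```

```text
0.6745,-0.1145,0.04,-173.2 shift [-0.0142  0.0104  0.1294] turn [ 0.   -0.05  0.02]
t 16.95 rot [ 1.8000e+02 -5.0000e-02 -1.7318e+02] grasp [ 0.6618 -0.1265  0.1694] w 0.0879 q6 -88.9
```

```bash
python3 - <<'E'
from h import *
a=r.capture("scene")[...,::-1]; cv2.imwrite("pics/s6.png",cv2.resize(a[150:310,70:270],None,fx=3.5,fy=3.5,interpolation=cv2.INTER_CUBIC))
E
```

```text
(no output)
```

View pics/s6.png

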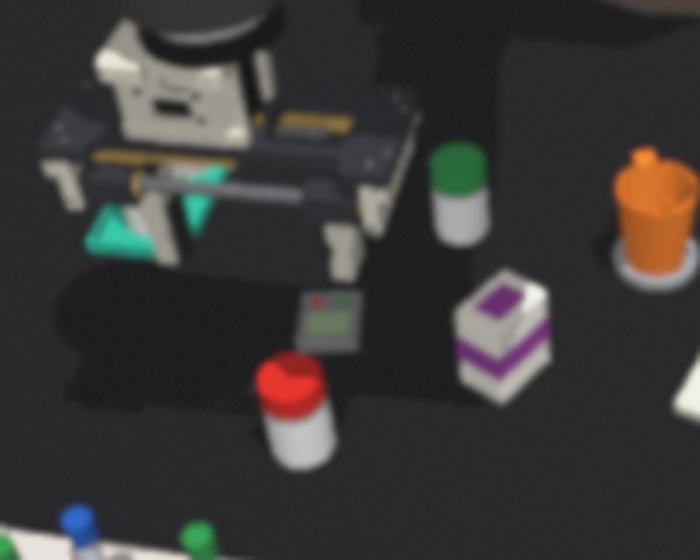

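The red jar stands undisturbed at (298,415), below and in front of the gripper. I correct sideways and then descend.

```bash

python3 -m pendant '[[[-0.014,0.0105,0,0,0,0,1],[-0.014,0.0105,0.04,0,0,0,1],[-0.014,0.0105,0.08,0,0,0,1],[-0.014,0.0105,0.115,0,0,0,1],[-0.014,0.0105,0.128,0,0,0,1]]]' >/dev/null
python3 -m pendant '[[[0,0,0,0,0,0,0.6],[0,0,0,0,0,0,0.1],[0,0,0,0,0,0,-1],[0,0,0,0,0,0,-1],[0,0,0,0,0,0,-1]]]' 20
python3 -m pendant '[[[0,0,0,0,0,0,-1],[0,0,0,0,0,0,-1],[0,0,0,0,0,0,-1],[0,0,0,0,0,0,-1]]]' 20
python3 to.py 0.6745,-0.1145,0.04,-173.2
```

```text
time_s: 18.0
tcp_pos: [0.6752, -0.1141, 0.2022]
eef_rot: [-180.0, 0.1, -173.2]
contact_force: [0.1, 0.6, -0.3]
gripper_width: 0.0533
gripper_force: 0.0
time_s: 18.4
tcp_pos: [0.675, -0.1141, 0.2014]
eef_rot: [-180.0, 0.0, -173.2]
contact_force: [-1.1, -0.1, 6.1]
gripper_width: 0.0398
gripper_force: 20.0
0.6745,-0.1145,0.04,-173.2 shift [ 0.0006 -0.0003  0.0024] turn [-0.01  0.04  0.03]
t 18.4 rot [-1.7999e+02  4.0000e-02 -1.7317e+02] grasp [ 0.675  -0.1141  0.0424] w 0.0398 q6 -89.9
```

```bash

python3 -m pendant '[[[0,0,-0.03,0,0,0,-1],[0,0,-0.07,0,0,0,-1],[0,0,-0.12,0,0,0,-1],[0,0,-0.12,0,0,0,-1],[0,0,-0.12,0,0,0,-1]]]'
python3 to.py 0.611,0.081,0.162,-173.2 0.548,0.2755,0.162,-173.2
```

```text
time_s: 18.9
tcp_pos: [0.6749, -0.114, 0.3222]
eef_rot: [180.0, 0.2, -173.2]
contact_force: [0.1, 0.6, -0.8]
gripper_width: 0.0395
gripper_force: 20.0
0.611,0.081,0.162,-173.2 shift [0.0403 0.2012 0.0012] turn [0.02 0.17 0.01]
0.548,0.2755,0.162,-173.2 shift [0.0395 0.2006 0.    ] turn [0. 0. 0.]
t 18.9 rot [ 1.7998e+02  1.7000e-01 -1.7319e+02] grasp [ 0.6749 -0.114   0.1632] w 0.0395 q6 -89.9
```

```bash

python3 -m pendant '[[[0.04,0.201,0,0,0,0,-1],[0.04,0.201,0,0,0,0,-1],[0.04,0.201,0,0,0,0,-1],[0.04,0.201,0,0,0,0,-1],[0.04,0.201,0,0,0,0,-1]]]' >/dev/null
python3 -m pendant '[[[0.04,0.201,0,0,0,0,-1],[0.04,0.201,0,0,0,0,-1],[0.04,0.201,0,0,0,0,-1],[0.04,0.201,0,0,0,0,-1],[0.04,0.201,0,0,0,0,-1]]]' >/dev/null
python3 -m pendant '[[[0,0,0,0,0,0,-1],[0,0,0,0,0,0,-1],[0,0,0,0,0,0,-1]]]' >/dev/null
python3 to.py 0.548,0.2755,0.0475,-173.2
```

```text
0.548,0.2755,0.0475,-173.2 shift [-0.0003  0.0014  0.1137] turn [-0.04 -0.06 -0.07]
t 20.2 rot [-1.7996e+02 -6.0000e-02 -1.7327e+02] grasp [0.548  0.2742 0.1612] w 0.0396 q6 -128.1
```

```bash

python3 -m pendant '[[[0,0.001,0.04,0,0,0,-1],[0,0.001,0.075,0,0,0,-1],[0,0.001,0.1,0,0,0,-1],[0,0.001,0.113,0,0,0,-1],[0,0.001,0.113,0,0,0,-1]]]' >/dev/null
python3 -m pendant '[[[0,0,0.001,0,0,0,-1],[0,0,0.001,0,0,0,-1],[0,0,0.001,0,0,0,-1]]]'
python3 to.py
```

```text
time_s: 21.0
tcp_pos: [0.5479, 0.2767, 0.2081]
eef_rot: [179.9, 0.1, -173.2]
contact_force: [0.2, 0.9, -0.8]
gripper_width: 0.0395
gripper_force: 20.0
t 21.0 rot [ 1.7993e+02  1.0000e-01 -1.7318e+02] grasp [0.5479 0.2767 0.0491] w 0.0395 q6 -128.2
```

```bash

python3 -m pendant '[[[0,0,0.002,0,0,0,-1],[0,0,0.003,0,0,0,-1],[0,0,0.0035,0,0,0,-1],[0,0,0.0035,0,0,0,-1]]]'
python3 -m pendant '[[[0,0,0,0,0,0,0.2],[0,0,0,0,0,0,0.7],[0,0,0,0,0,0,0.7],[0,0,0,0,0,0,0.7],[0,0,0,0,0,0,0.7]]]'
python3 -m pendant '[[[0,0,-0.02,0,0,0,0.7],[0,0,-0.05,0,0,0,1],[0,0,-0.09,0,0,0,1],[0,0,-0.13,0,0,0,1],[0,0,-0.13,0,0,0,1]]]'
python3 to.py 0.577,-0.008,0.175,157.5
```

```text
time_s: 21.4
tcp_pos: [0.5476, 0.2768, 0.2042]
eef_rot: [180.0, 0.0, -173.1]
contact_force: [-1.0, 0.1, 5.3]
gripper_width: 0.0394
gripper_force: 20.0
time_s: 21.9
tcp_pos: [0.5475, 0.2765, 0.2032]
eef_rot: [-180.0, -0.0, -173.2]
contact_force: [-0.5, 0.2, -0.0]
gripper_width: 0.072
gripper_force: 0.0
time_s: 22.4
tcp_pos: [0.5489, 0.2774, 0.3397]
eef_rot: [179.7, 0.5, -173.1]
contact_force: [0.0, -0.3, -0.6]
gripper_width: 0.0877
gripper_force: 0.0
0.577,-0.008,0.175,157.5 shift [ 0.0064 -0.2868  0.0043] turn [ 0.39  0.42 29.38]
t 22.4 rot [ 179.73    0.5  -173.12] grasp [0.5489 0.2774 0.1807] w 0.0877 q6 -128.2
```

Red jar placed. Next the carton.

```bash

python3 -m pendant '[[[0.0035,-0.144,0.003,0,0,0,1],[0.0035,-0.144,0.003,0,0,0,1],[0.0035,-0.144,0.003,0,0,0,1],[0.0035,-0.144,0.003,0,0,0,1]]]' >/dev/null
python3 -m pendant '[[[0.0035,-0.144,0,0,0,29.3,1],[0.0035,-0.144,0,0,0,29.3,1],[0.0035,-0.144,0,0,0,29.3,1],[0.0035,-0.144,0,0,0,29.3,1],[0.0035,-0.144,0,0,0,29.3,1]]]' >/dev/null
python3 -m pendant '[[[0,0,0,0,0,0,1],[0,0,0,0,0,0,1],[0,0,0,0,0,0,1]]]' >/dev/null
python3 to.py 0.577,-0.008,0.04,157.5
python3 - <<'E'
from h import *
a=r.capture("scene")[...,::-1]; cv2.imwrite("pics/s7.png",cv2.resize(a[150:310,170:390],None,fx=3.5,fy=3.5,interpolation=cv2.INTER_CUBIC))
E
```

```text
0.577,-0.008,0.04,157.5 shift [-0.0015  0.002   0.1313] turn [0.   0.   0.16]
t 23.6 rot [180.     0.   157.66] grasp [ 0.5748 -0.0093  0.1713] w 0.0875 q6 -130.9
```

View pics/s7.png

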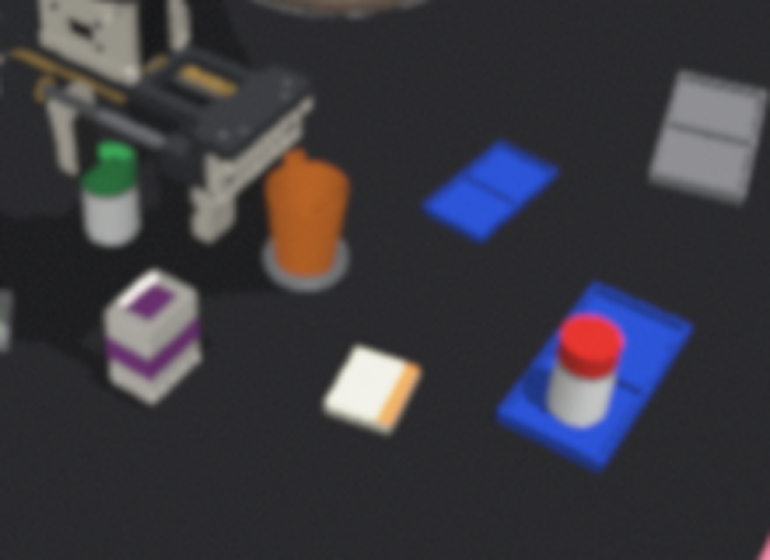

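The red jar stands in the near blue compartment (580,385), upright, and the carton is undisturbed at (152,335). I grasp the carton.

```bash
python3 -c "
from h import *
f=lambda u,v:(170+u/3.5,150+v/3.5)
print(atz('scene',*f(591,338),.069))"
python3 -m pendant '[[[-0.0015,0.002,0.04,0,0,0,1],[-0.0015,0.002,0.08,0,0,0,1],[-0.0015,0.002,0.115,0,0,0,1],[-0.0015,0.002,0.13,0,0,0,1],[-0.0015,0.002,0.13,0,0,0,1]]]' >/dev/null
python3 -m pendant '[[[0,0,0,0,0,0,0.6],[0,0,0,0,0,0,0.1],[0,0,0,0,0,0,-1],[0,0,0,0,0,0,-1],[0,0,0,0,0,0,-1]]]' 20
python3 -m pendant '[[[0,0,0,0,0,0,-1],[0,0,0,0,0,0,-1],[0,0,0,0,0,0,-1],[0,0,0,0,0,0,-1]]]' 20
python3 to.py
```

```text
[0.54797189 0.27758368]
time_s: 24.65
tcp_pos: [0.5771, -0.0089, 0.201]
eef_rot: [180.0, 0.1, 157.5]
contact_force: [-0.1, 0.2, 0.1]
gripper_width: 0.0533
gripper_force: 0.0
time_s: 25.05
tcp_pos: [0.577, -0.0089, 0.2004]
eef_rot: [180.0, 0.0, 157.5]
contact_force: [-0.3, 0.3, 2.5]
gripper_width: 0.0361
gripper_force: 20.0
t 25.05 rot [1.8000e+02 1.0000e-02 1.5753e+02] grasp [ 0.577  -0.0089  0.0414] w 0.0361 q6 -131.0
```

```bash

python3 -m pendant '[[[0,0,-0.03,0,0,0,-1],[0,0,-0.07,0,0,0,-1],[0,0,-0.12,0,0,0,-1],[0,0,-0.12,0,0,0,-1],[0,0,-0.12,0,0,0,-1]]]'
python3 to.py 0.5285,0.147,0.162,157.5 0.480,0.3025,0.162,158.3
```

```text
time_s: 25.55
tcp_pos: [0.577, -0.0089, 0.3216]
eef_rot: [179.9, 0.1, 157.5]
contact_force: [-0.4, 0.2, -1.1]
gripper_width: 0.0358
gripper_force: 20.0
0.5285,0.147,0.162,157.5 shift [0.1044 0.1255 0.0006] turn [0.12 0.12 0.01]
0.480,0.3025,0.162,158.3 shift [0.1043 0.1251 0.    ] turn [-0.   0.  -0.8]
t 25.55 rot [1.7988e+02 1.2000e-01 1.5751e+02] grasp [ 0.577  -0.0089  0.1626] w 0.0358 q6 -131.0
```

```bash

python3 -m pendant '[[[0.104,0.125,0,0,0,0,-1],[0.104,0.125,0,0,0,0,-1],[0.104,0.125,0,0,0,0,-1],[0.104,0.125,0,0,0,0,-1],[0.104,0.125,0,0,0,0,-1]]]' >/dev/null
python3 -m pendant '[[[0.104,0.125,0,0,0,-0.8,-1],[0.104,0.125,0,0,0,-0.8,-1],[0.104,0.125,0,0,0,-0.8,-1],[0.104,0.125,0,0,0,-0.8,-1],[0.104,0.125,0,0,0,-0.8,-1]]]' >/dev/null
python3 -m pendant '[[[0,0,0,0,0,0,-1],[0,0,0,0,0,0,-1],[0,0,0,0,0,0,-1]]]' >/dev/null
python3 to.py 0.480,0.3025,0.0485,158.3
```

```text
0.480,0.3025,0.0485,158.3 shift [0.0016 0.0019 0.1126] turn [-0.03 -0.01 -0.08]
t 26.85 rot [-1.7997e+02 -1.0000e-02  1.5822e+02] grasp [0.4808 0.3002 0.1611] w 0.0359 q6 -163.5
```

```bash

python3 -m pendant '[[[0.001,0.001,0.04,0,0,0,-1],[0.001,0.001,0.075,0,0,0,-1],[0.001,0.001,0.1,0,0,0,-1],[0.001,0.001,0.112,0,0,0,-1],[0.001,0.001,0.112,0,0,0,-1]]]' >/dev/null
python3 -m pendant '[[[0,0,0.001,0,0,0,-1],[0,0,0.001,0,0,0,-1],[0,0,0.001,0,0,0,-1]]]'
python3 to.py
```

```text
time_s: 27.65
tcp_pos: [0.4801, 0.3032, 0.2086]
eef_rot: [179.9, 0.0, 158.3]
contact_force: [1.3, -0.1, -0.8]
gripper_width: 0.0361
gripper_force: 20.0
t 27.65 rot [1.7987e+02 4.0000e-02 1.5833e+02] grasp [0.4801 0.3032 0.0496] w 0.0361 q6 -163.7
```

```bash

python3 -m pendant '[[[0,0,0.002,0,0,0,-1],[0,0,0.004,0,0,0,-1],[0,0,0.005,0,0,0,-1],[0,0,0.005,0,0,0,-1]]]'
python3 -m pendant '[[[0,0,0,0,0,0,0.2],[0,0,0,0,0,0,0.7],[0,0,0,0,0,0,0.7],[0,0,0,0,0,0,0.7],[0,0,0,0,0,0,0.7]]]'
python3 -m pendant '[[[0,0,-0.02,0,0,0,0.7],[0,0,-0.05,0,0,0,1],[0,0,-0.09,0,0,0,1],[0,0,-0.13,0,0,0,1],[0,0,-0.13,0,0,0,1]]]'
python3 -m pendant '[[[0.04,-0.03,-0.03,0,0,0,1],[0.08,-0.05,-0.06,0,0,0,1],[0.1,-0.06,-0.09,0,0,0,1],[0.1,-0.06,-0.09,0,0,0,1],[0.1,-0.06,-0.09,0,0,0,1]]]'
python3 - <<'E'
from h import *
a=r.capture("scene")[...,::-1]; cv2.imwrite("pics/s8.png",cv2.resize(a[140:310,80:380],None,fx=2.6,fy=2.6,interpolation=cv2.INTER_CUBIC))
E
```

```text
time_s: 28.05
tcp_pos: [0.4798, 0.303, 0.2034]
eef_rot: [180.0, 0.0, 158.4]
contact_force: [-3.3, -0.2, 10.1]
gripper_width: 0.0359
gripper_force: 20.0
time_s: 28.55
tcp_pos: [0.4798, 0.3028, 0.2022]
eef_rot: [-180.0, -0.0, 158.3]
contact_force: [-0.4, -0.5, 0.6]
gripper_width: 0.0703
gripper_force: 0.0
time_s: 29.05
tcp_pos: [0.481, 0.304, 0.3382]
eef_rot: [179.5, 0.2, 158.4]
contact_force: [0.8, 0.3, -0.9]
gripper_width: 0.0873
gripper_force: 0.0
time_s: 29.55
tcp_pos: [0.3658, 0.2831, 0.4233]
eef_rot: [179.8, -0.1, 158.5]
contact_force: [1.2, 0.2, -0.8]
gripper_width: 0.0877
gripper_force: 0.0
```

View pics/s8.png

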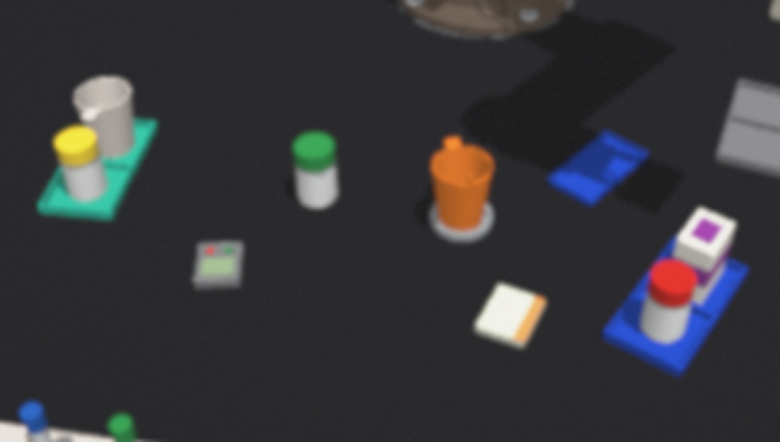

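All four items stand upright in their own compartments: cup (105,115), yellow jar (80,165), red jar (668,300), carton (705,250). The orange cup (462,185) and green jar (315,170) are in place. I settle the arm and hand in.

```bash
python3 -m pendant '[[[0,0,0,0,0,0,1],[0,0,0,0,0,0,1],[0,0,0,0,0,0,1],[0,0,0,0,0,0,1],[0,0,0,0,0,0,1]]]' && python3 -c "
from plant import r
print(r.close_job())"
```

```text
time_s: 30.1
tcp_pos: [0.3667, 0.2831, 0.4219]
eef_rot: [-180.0, -0.1, 158.4]
contact_force: [-0.3, 0.0, -0.5]
gripper_width: 0.0876
gripper_force: 0.0
the job is handed in; nothing more can be done
None
```

I made up both kits and handed the job in at about 30 s; the final picture showed all four items upright in their own compartments, the orange cup in its holder and the green jar where it stood, but the hand-in returned no verdict.

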